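Pack the cheese selection tray

TASK

Pack the four whole cheeses from the rack into the white tray, each set down flat in the nest made for its own shape and size: the wood-banded round, the small bare drum, the square and the long brick. Set them down rather than drop them, let go, and leave the empty wooden hoop and the square cheese with a quarter cut away where they lie.

Things in the scene. Friction and masses are not known exactly. Their poses are not given: they have to be found in the camera images.
- banded_round: whole round cheese in a thin wooden band, pale yellow top; 66 mm diameter, 34 mm high overall (band 32 mm), 120 g. At the start it stands flat on a wire rack whose top is 12 mm above the table. Origin: centre of its underside; z up.
- small_drum: small bare pale yellow round cheese, no band; 46 mm diameter, 34 mm high, 60 g. At the start it stands flat on a wire rack whose top is 12 mm above the table. Origin: centre of its underside; z up.
- square: whole square pale yellow cheese; 54 x 54 mm, 34 mm high, 100 g; x and y axes square to its sides. At the start it stands flat on a wire rack whose top is 12 mm above the table. Origin: centre of its underside; z up.
- brick: oblong pale yellow cheese; 80 mm long (its x axis), 38 mm wide (y), 34 mm high, 105 g. At the start it stands flat on a wire rack whose top is 12 mm above the table. Origin: centre of its underside; z up.
- empty_hoop: look-alike, to be left: an empty wooden hoop with the rack showing through it; 66 mm outside diameter, wall 3.5 mm, 32 mm high, 30 g. At the start it stands flat on a wire rack whose top is 12 mm above the table. Origin: centre of its underside; z up.
- cut_square: look-alike, to be left: a square cheese with a quarter cut away, L-shaped from above; 54 x 54 mm outside, 34 mm high, the missing 27 x 27 mm corner at +x, +y, 75 g. At the start it stands flat on a wire rack whose top is 12 mm above the table. Origin: centre of the outer square, at its underside; z up.
- nest_large_round: round plywood nest for the banded round, 78 mm inside diameter (6 mm of play all round). Fixed in a low white tray with the other nests, 2 x 2 at 112 mm pitch, corners shuffled; tray walls end 22 mm above the table. Origin: centre of its underside, 5 mm above the table; inner floor 3 mm above the origin; rim 3 mm thick, its top 9 mm above the origin.
- nest_small_round: round plywood nest for the small drum, 58 mm inside diameter (6 mm of play all round). Fixed in a low white tray with the other nests, 2 x 2 at 112 mm pitch, corners shuffled; tray walls end 22 mm above the table. Origin: centre of its underside, 5 mm above the table; inner floor 3 mm above the origin; rim 3 mm thick, its top 9 mm above the origin.
- nest_square: square plywood nest for the square cheese, 66 x 66 mm inside (6 mm of play each side). Fixed in a low white tray with the other nests, 2 x 2 at 112 mm pitch, corners shuffled; tray walls end 22 mm above the table. Origin: centre of its underside, 5 mm above the table; inner floor 3 mm above the origin; rim 3 mm thick, its top 9 mm above the origin. Its x and y axes are square to its sides.
- nest_oblong: oblong plywood nest for the brick, 92 mm long (its x axis) by 50 mm (y) inside (6 mm of play each side). Fixed in a low white tray with the other nests, 2 x 2 at 112 mm pitch, corners shuffled; tray walls end 22 mm above the table. Origin: centre of its underside, 5 mm above the table; inner floor 3 mm above the origin; rim 3 mm thick, its top 9 mm above the origin.
There are look-alikes about, which are no part of the job. Leave any turquoise look-alike of the small_drum alone.

How it is judged:
By the outcome, as a careful person would: the job done as asked, in the order asked, and still so for the second after the job is handed in, with the robot touching nothing.
It also fails if it takes over 96 s, if anything falls off the work surface, if the arm or the gripper's body presses on something with over 40 N, if the wrist force passes 120 N, or if a joint passes its speed limit or range.

ROBOT

A 6-joint arm with a two-finger parallel gripper is mounted at the origin on the work surface. World frame = base frame: x ahead of the robot, y to its left, z up, the work surface at z = 0. Lengths are in m, angles in degrees, forces in N, time in s.
With the tool pointing down it reaches from about 0.325 to 1 m from the base axis. Payload 5.1 kg.
Tool frame: the origin (TCP) lies at the very end of the fingers, on their centre line; the grasp point (between the pads) lies 19 mm behind it (bot.grasp_offset is the distance from the TCP to the grasp point, in m); z points along the fingers, y is the line along which they close (so a half turn about z gives the same grasp; the last joint's range is limited). The gripper opens to 85 mm and grips with 20 to 120 N. Pads are 22 mm wide; open, the fingers measure 114 mm over their backs; the gripper's body (76 mm by 85 mm) begins 54 mm behind the grasp point. The pads swing forward as they close: fully open they stand 13 mm farther back than shut.
Start: joints at [58.923, 7.093, 94.555, -0, 78.352, -4.733], TCP at [0.288, 0.582, 0.231] pointing down, gripper open.
Joint ranges: [-149.61, 149.61], [-58.7, 133.49], [1.44, 155.28], [-77.14, 257.14], [18.33, 153.61], [-166.67, 166.67]. Speed limits (degrees/s): [147.25, 147.25, 180, 180, 180, 180].

INTERFACE

Orientations are given as a 3x3 rotation matrix whose columns are the frame's x, y, z axes.
In Python, from workcell import bot, optics gives the robot as it stands. Calls block until the motion is done:
- bot.goto(position, orientation): joint-space move of the TCP to a pose.
- bot.move_linear(position, speed=0.15, orientation=None): straight line of the TCP; orientation=None keeps the orientation; speed is the mean speed in m/s.
- bot.move_j(angles): joint-space move.
- bot.move_gripper(opening, strength=None): finger opening in m; strength is the grip in N (None keeps the last); returns when the fingers have stopped.
- bot.dwell(seconds).
- bot.ik(position, orientation): joint angles nearest the present ones, or None.
- bot.sense(): the state.
- optics.read_camera(name): name is "scene" or "top" or "wrist"; returns a dict with "img" (480x640x3 uint8, blue, green, red), "K" (3x3 intrinsics, pixels), "extrinsics" (4x4, takes a point from camera to world coordinates); the wrist camera has in their place "T_tool_cam" (4x4, takes a point from camera to tool coordinates, whose origin is the TCP and whose axes are the flange's). Camera axes: x right, y up, looking along -z (the intrinsics and any distortion apply to the point x, -y, -z); pixel columns grow to the right and rows downward; lengths in m; the calibration is good to about 2 mm. A picture is of the moment at which its call begins: read the wrist's pose just before it. There is no depth.
A pose or a line that the arm cannot do raises bot.MotionError and nothing moves.
- bot.sign_off(): hands the job in; it is judged then, once.
Trained networks look in the newest picture that a camera, given by its name, has taken for a name from the list of things; names that differ only in an ending like _2 or _b are one class to them, and where a whole thing is asked for, a point or a joint stands for the part that bears it (a point fixed in the world has none). Each returns a list of dicts, best first, with "p" (0 to 1); they miss things now and then, are a little off and sometimes report something else, mostly with a low value. They report only what shows in the picture. A call takes as long as a camera call. They do not tell look-alikes from the thing itself.
- optics.regions_of(label, camera): "mask" (480x640 bool, what is visible of it) and "at" ([row, column] in pixels, amid what is visible of it).
The state is a dict: "t": time; "qpos": joint angles; "qvel": joint speeds; "joint_efforts": joint torques, N m; "ee_pos": TCP position; "orientation": TCP orientation; "ft_force": force on the tool from outside, world axes, zero at the start; "ft_torque": the same for the moment, N m; "finger_gap": finger opening in m; "gripper_force": force on a finger pad.
Only numpy, scipy, OpenCV 4.12 (cv2) and the standard library are available. Lean on these libraries where they do the work, as an engineer would, in place of code of your own. Each camera call takes 0.05 s, during which the arm holds its last target. There are 200 camera calls.

## Working session

There is one attempt and no reset: what is moved stays moved. The work goes in short steps, each a Python script; the robot and the scene stay as the last script left them, time stands still between calls to the robot, and variables do not carry over. Pictures are saved under pics/ and viewed, at most 14 in all, crops included, and the job is handed in when it is done.

```bash
ls; mkdir -p pics; python3 - <<'E'
from workcell import bot, optics
import cv2, numpy as np
for n in ("top","scene"):
    c=optics.read_camera(n); cv2.imwrite(f"pics/{n}0.png",c["img"]); print(n,c["K"].tolist(),np.round(c["extrinsics"],4).tolist(),[k for k in c])
    for l in ["banded_round","small_drum","square","brick","empty_hoop","cut_square","nest_large_round","nest_small_round","nest_square","nest_oblong"]:
        print(l,[(round(r["p"],2),np.round(r["at"]).tolist(),int(r["mask"].sum())) for r in optics.regions_of(l,n)])
print(bot.sense()["t"])
E
```

```text
pics
top [[449.08658938194026, 0.0, 324.85447847580247], [0.0, 449.08658938194026, 236.51490779642938], [0.0, 0.0, 1.0]] [[-0.0045, 0.9894, -0.1451, 0.4718], [-1.0, -0.0034, 0.0081, 0.0425], [0.0075, 0.1451, 0.9894, 0.9702], [0.0, 0.0, 0.0, 1.0]] ['img', 'K', 'extrinsics']
banded_round [(0.75, [241.0, 244.0], 907)]
small_drum [(0.96, [234.0, 307.0], 391), (0.94, [152.0, 220.0], 440), (0.89, [170.0, 381.0], 423), (0.72, [163.0, 346.0], 428)]
square [(0.77, [334.0, 181.0], 773)]
brick [(0.96, [251.0, 174.0], 921), (0.5, [289.0, 490.0], 740)]
empty_hoop [(0.62, [318.0, 298.0], 84), (0.46, [242.0, 244.0], 842)]
cut_square [(0.86, [316.0, 245.0], 536)]
nest_large_round [(0.78, [256.0, 429.0], 1244)]
nest_small_round [(0.75, [288.0, 492.0], 747)]
nest_square [(0.73, [304.0, 447.0], 1213)]
nest_oblong [(0.55, [240.0, 478.0], 1251)]
scene [[467.6521664494424, 0.0, 312.32400843470333], [0.0, 467.6521664494424, 241.4008429640936], [0.0, 0.0, 1.0]] [[-0.8178, -0.37, 0.4408, 1.1054], [0.5751, -0.5517, 0.604, 0.6731], [0.0197, 0.7475, 0.664, 0.7487], [0.0, 0.0, 0.0, 1.0]] ['img', 'K', 'extrinsics']
banded_round [(0.7, [286.0, 372.0], 864)]
small_drum [(0.83, [240.0, 242.0], 363), (0.77, [252.0, 332.0], 406), (0.67, [264.0, 251.0], 435), (0.66, [354.0, 311.0], 575)]
square [(0.62, [286.0, 479.0], 789)]
brick [(0.64, [326.0, 433.0], 1108)]
empty_hoop [(0.6, [253.0, 328.0], 381)]
cut_square [(0.86, [256.0, 420.0], 549)]
nest_large_round [(0.82, [194.0, 284.0], 498)]
nest_small_round [(0.7, [168.0, 278.0], 266)]
nest_square [(0.63, [179.0, 314.0], 435)]
nest_oblong [(0.74, [182.0, 250.0], 466), (0.71, [257.0, 423.0], 569)]
1.1
```

View pics/top0.png

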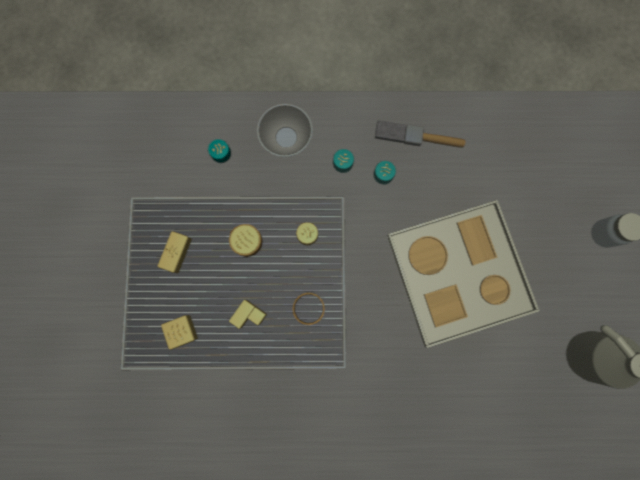

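```bash
python3 -c "
import cv2
i=cv2.imread('pics/top0.png'); cv2.imwrite('pics/crop0.png',cv2.resize(i[130:360,140:540],None,fx=2,fy=2,interpolation=cv2.INTER_CUBIC))"
```

```text
(no output)
```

View pics/crop0.png

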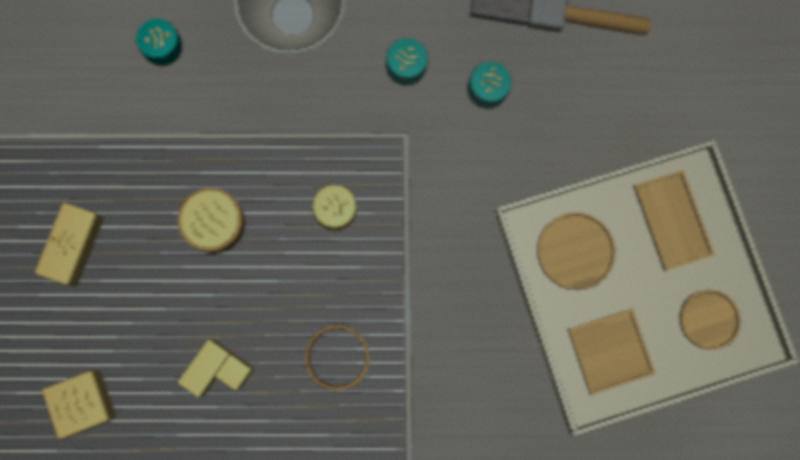

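View pics/scene0.png

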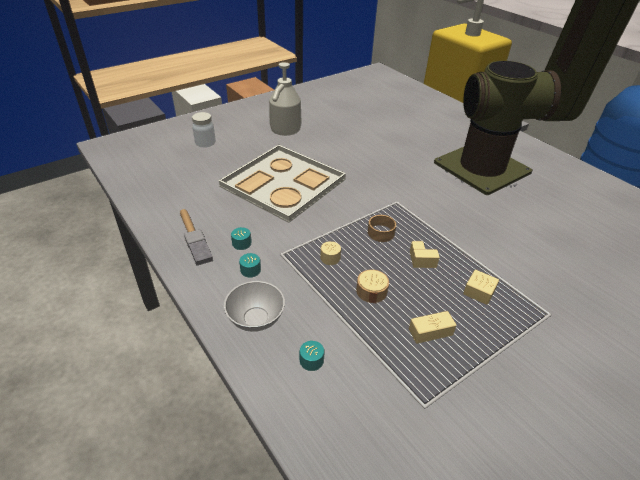

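The top view shows these on the rack (row, column):
- banded round (241,245), solid pale top with a band
- bare drum (233,307)
- square (332,178)
- brick (251,174)

Candidates I could confuse with them:
- Banded round: the hollow hoop (309,309).
- Square: the L-shaped cut square (314,247).
- Drum: the turquoise drums (150,219), (160,344) and (171,385).

The nests are large round (256,428), oblong (240,477), square (306,446) and small round (290,495). The close crop confirms all four choices.

```bash
cat > h.py <<'E'
import cv2, numpy as np
from scipy.optimize import minimize
from workcell import bot, optics
S=8
t=np.linspace(0,2*np.pi,48,endpoint=False)
circ=lambda d:np.c_[np.cos(t),np.sin(t)]*d/2
rect=lambda a,b:np.array([[1,1],[-1,1],[-1,-1],[1,-1]])*[a/2,b/2]
# footprint, z low, z high (while on rack / in tray)
M={"banded_round":(circ(.066),0,.034),"small_drum":(circ(.046),0,.034),"square":(rect(.054,.054),0,.034),"brick":(rect(.08,.038),0,.034),
"nest_large_round":(circ(.084),.005,.014),"nest_small_round":(circ(.064),.005,.014),"nest_square":(rect(.072,.072),.005,.014),"nest_oblong":(rect(.098,.056),.005,.014)}
def cam(n):
    s=bot.sense(); c=optics.read_camera(n)
    if n=="wrist":
        T=np.eye(4);T[:3,:3]=s["orientation"];T[:3,3]=s["ee_pos"];c["extrinsics"]=T@c["T_tool_cam"]
    return c
def proj(c,P):
    E=c["extrinsics"];q=(P-E[:3,3])@E[:3,:3]
    return np.c_[c["K"][0,0]*q[:,0]/-q[:,2]+c["K"][0,2], c["K"][1,1]*-q[:,1]/-q[:,2]+c["K"][1,2]]
def ray(c,row,col,z):
    E=c["extrinsics"];K=c["K"];d=E[:3,:3]@[(col-K[0,2])/K[0,0],-(row-K[1,2])/K[1,1],-1]
    return (E[:3,3]+d*(z-E[2,3])/d[2])[:2]
def fit(c,mask,name,base,yaws):
    fp,z0,z1=M[name]; rnd=len(fp)>4
    ys,xs=np.nonzero(mask); r0,c0=ys.min()-15,xs.min()-15; w,h=xs.max()+15-c0,ys.max()+15-r0
    k=S if w<200 else 3
    m=np.zeros((h,w),np.uint8)
    sub=mask[max(r0,0):r0+h,max(c0,0):c0+w]; m[max(-r0,0):max(-r0,0)+sub.shape[0],max(-c0,0):max(-c0,0)+sub.shape[1]]=sub
    mm=cv2.resize(m,None,fx=k,fy=k,interpolation=cv2.INTER_NEAREST)>0
    def cost(p):
        a=p[2]; R=np.array([[np.cos(a),np.sin(a)],[-np.sin(a),np.cos(a)]]); f=fp@R+p[:2]
        P=np.vstack([np.c_[f,np.full(len(f),base+z)] for z in (z0,z1)])
        hu=cv2.convexHull(((proj(c,P)-[c0,r0]+.5)*k).astype(np.float32))
        im=np.zeros(mm.shape,np.uint8);cv2.fillConvexPoly(im,np.round(hu).astype(np.int32),1);im=im>0
        return 1-(im&mm).sum()/max((im|mm).sum(),1)
    g=ray(c,ys.mean(),xs.mean(),base+(z0+z1)/2); best=None
    for a in ([0] if rnd else yaws):
        s=np.array([[0,0,0],[.008,0,.0],[0,.008,0],[0,0,0 if rnd else .25]])
        r=minimize(cost,[*g,a],method="Nelder-Mead",options=dict(initial_simplex=s+[*g,a],xatol=1e-4,fatol=1e-4,maxiter=150))
        if best is None or r.fun<best.fun:best=r
    return best.x,1-best.fun
Y=np.radians([-75,-45,-15,15,45,75])
E
cat > m.py <<'E'
from h import *
import json
out={}
for n in ("top","scene"):
    c=cam(n)
    for l in M:
        r=optics.regions_of(l,n)
        if l=="small_drum": r=[q for q in r if cv2.cvtColor(c["img"],cv2.COLOR_BGR2HSV)[...,0][q["mask"]].mean()<45]
        if not r: print(n,l,"none"); continue
        p,i=fit(c,r[0]["mask"],l,0 if "nest" in l else .012,Y)
        print(n,l,np.round(r[0]["at"]),np.round(p[:2],4),round(np.degrees(p[2]),1),"iou",round(i,3)); out[n+l]=p.tolist()
json.dump(out,open("poses.json","w"))
print(np.round(cam("wrist")["T_tool_cam"],3).tolist(),bot.sense()["orientation"])
E
python3 m.py
```

```text
top banded_round [239. 242.] [0.6027 0.2031] 0.0 iou 0.968
top small_drum [232. 307.] [0.6159 0.0732] 0.0 iou 0.921
top square [334. 179.] [0.4143 0.3341] 20.7 iou 0.944
top brick none
top nest_large_round [255. 428.] [ 0.5718 -0.1854] 0.0 iou 0.962
top nest_small_round [290. 492.] [ 0.4976 -0.3258] 0.0 iou 0.961
top nest_square [308. 446.] [ 0.4645 -0.2193] -72.9 iou 0.965
top nest_oblong [241. 477.] [ 0.6053 -0.293 ] 17.6 iou 0.936
scene banded_round [285. 371.] [0.6029 0.2028] 0.0 iou 0.931
scene small_drum [252. 330.] [0.6154 0.0719] 0.0 iou 0.897
scene square [283. 372.] [0.604  0.2024] -33.2 iou 0.867
scene brick [324. 431.] [0.577  0.3498] 164.3 iou 0.895
scene nest_large_round [197. 286.] [ 0.5709 -0.1863] 0.0 iou 0.929
scene nest_small_round [164. 279.] [ 0.4971 -0.3282] 0.0 iou 0.915
scene nest_square none
scene nest_oblong [182. 247.] [ 0.6041 -0.2933] 19.5 iou 0.922
[[-0.001, 0.949, 0.314, 0.082], [1.0, 0.001, 0.0, -0.0], [-0.0, 0.314, -0.949, -0.143], [0.0, 0.0, 0.0, 1.0]] [[-8.96147379e-01  4.43756550e-01  1.88703319e-05]
 [ 4.43756550e-01  8.96147377e-01  5.00310604e-05]
 [ 5.29101225e-06  5.32090370e-05 -9.99999999e-01]]
```

```bash
cat > pp.py <<'E'
from h import *
def R(deg):
    a=np.radians(deg);c,s=np.cos(a),np.sin(a)
    return np.array([[c,s,0],[s,-c,0],[0,0,-1.]])
def run(name,est,yaw,nest,nyaw,width,dz,k):
    """yaw/nyaw: tool yaw at grasp / place; dz: TCP above cheese underside; k: symmetry of the yaw, deg (0=round)"""
    bot.move_gripper(min(.085,width+.019),30)
    bot.goto([*est,.17],R(yaw))
    c=cam("wrist"); cv2.imwrite(f"pics/w_{name}.png",c["img"])
    p=None
    for r in optics.regions_of(name,"wrist"):
        q,i=fit(c,r["mask"],name,.012,[np.radians(yaw)])
        d=np.linalg.norm(q[:2]-est); print(" wrist",np.round(q[:2],4),round(np.degrees(q[2]),1),"iou",round(i,3),"d",round(d,4))
        if p is None and i>.88 and d<.008: p=q
    if p is not None:
        est=p[:2]
        if k: yaw+=(np.degrees(p[2])-yaw+k/2)%k-k/2
    print(" grasp",np.round(est,4),round(yaw,1))
    bot.move_linear([*est,.07],.15,R(yaw)); bot.move_linear([*est,.012+dz],.08)
    bot.move_gripper(0,30); s=bot.sense(); print(" gap",s["finger_gap"],"F",s["gripper_force"])
    if abs(s["finger_gap"]-width)>.006: print("BAD GAP"); return
    bot.move_linear([*est,.06],.08); bot.move_linear([*est,.14],.2)
    bot.goto([*nest,.14],R(nyaw)); print(" gap",bot.sense()["finger_gap"])
    bot.move_linear([*nest,.06],.15); bot.move_linear([*nest,.008+dz+.003],.06)
    f0=bot.sense()["ft_force"][2]; z=.008+dz+.003
    while z>.008+dz-.0015:
        z-=.0007; bot.move_linear([*nest,z],.03)
        f=bot.sense()["ft_force"][2]-f0
        if f>3: break
    print(" set at",round(z-dz,4),"f",round(f,1))
    bot.move_gripper(width+.014); bot.move_linear([*nest,.07],.08); bot.move_linear([*nest,.15],.2)
    print(" t",bot.sense()["t"])
E
python3 - <<'E'
from pp import *
run("banded_round",np.array([.6028,.203]),107.4,[.5715,-.1858],107.4,.066,.004,0)
c=cam("top");cv2.imwrite("pics/top1.png",c["img"])
for r in optics.regions_of("banded_round","top"):
    print(fit(c,r["mask"],"banded_round",.008,Y),r["p"])
E
```

```text
wrist [0.6021 0.2024] 0.0 iou 0.977 d 0.001
 grasp [0.6021 0.2024] 107.4
 gap 0.06487770687514335 F 33.96934747695923
 gap 0.0649830202717158
 set at 0.0082 f 6.8
 t 13.1417
(array([ 0.57166466, -0.18308393,  0.        ]), np.float64(0.7782951164011903)) 0.7
```

View pics/w_banded_round.png

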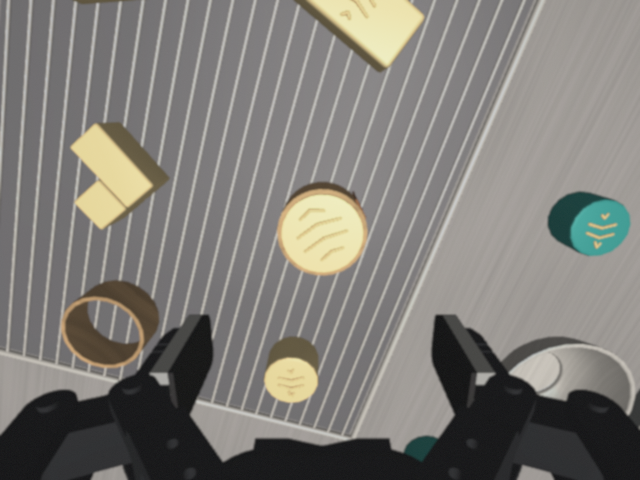

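View pics/top1.png

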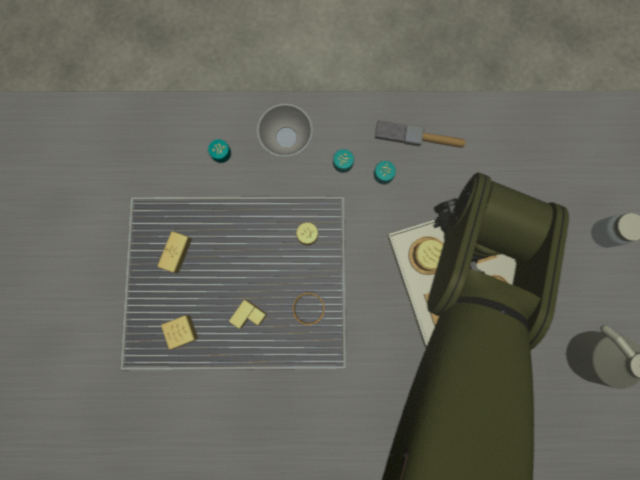

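The wrist view shows the solid banded round at (232,322), with the hoop and drum well clear of the fingers. The top view now shows it in the large nest at about (253,428). Next is the drum, then the square and the brick.

```bash
python3 - <<'E'
from pp import *
run("small_drum",np.array([.6157,.0726]),107.4,[.4981,-.326],107.4,.046,.007,0)
run("square",np.array([.4143,.3341]),110.7,[.4647,-.2192],107.4,.054,.006,90)
E
```

```text
wrist [0.797  0.2621] 0.0 iou 0.503 d 0.2623
 wrist [ 0.7727 -0.0018] 0.0 iou 0.493 d 0.1738
 wrist [0.6156 0.0725] 0.0 iou 0.932 d 0.0002
 wrist [ 0.7483 -0.0885] 0.0 iou 0.532 d 0.2086
 grasp [0.6156 0.0725] 107.4
 gap 0.04520857817517462 F 31.17568552494049
 gap 0.04540584857153409
 set at 0.0082 f 5.2
 t 23.5417
 wrist [0.4135 0.3327] 110.4 iou 0.943 d 0.0016
 grasp [0.4135 0.3327] 110.4
 gap 0.05306966577180171 F 33.1371009349823
 gap 0.05373131739729539
 set at 0.0082 f 6.0
 t 35.675
```

```bash
python3 - <<'E'
from pp import *
run("brick",np.array([.577,.3498]),-15.7,[.6049,-.2926],17.6,.038,.008,180)
bot.goto([.45,.15,.25],R(100))
for n in("top","scene"):
    c=cam(n);cv2.imwrite(f"pics/{n}2.png",c["img"])
    if n=="top": cv2.imwrite("pics/crop2.png",cv2.resize(c["img"][190:360,370:550],None,fx=3,fy=3))
    for l in list(M)[:4]:
        for r in optics.regions_of(l,n)[:1]:
            p,i=fit(c,r["mask"],l,.008,Y); print(n,l,np.round(p[:2],4),round(np.degrees(p[2]),1),round(i,3))
print(bot.sense()["t"])
E
```

```text
wrist [0.5784 0.3504] -19.5 iou 0.964 d 0.0015
 grasp [0.5784 0.3504] -19.5
 gap 0.03715563306831949 F 32.38839268684387
 gap 0.03735835714410433
 set at 0.0082 f 7.6
 t 48.275
top banded_round [ 0.5711 -0.1857] 0.0 0.92
top small_drum [0.8002 0.2647] 0.0 0.834
top square [ 0.4646 -0.218 ] -72.7 0.947
top brick [ 0.6048 -0.2906] 15.7 0.886
scene banded_round [ 0.5718 -0.187 ] 0.0 0.955
scene small_drum [ 0.7566 -0.0892] 0.0 0.872
scene square [ 0.4633 -0.2178] -70.7 0.911
scene brick [ 0.6046 -0.2912] 23.0 0.91
50.525
```

View pics/crop2.png

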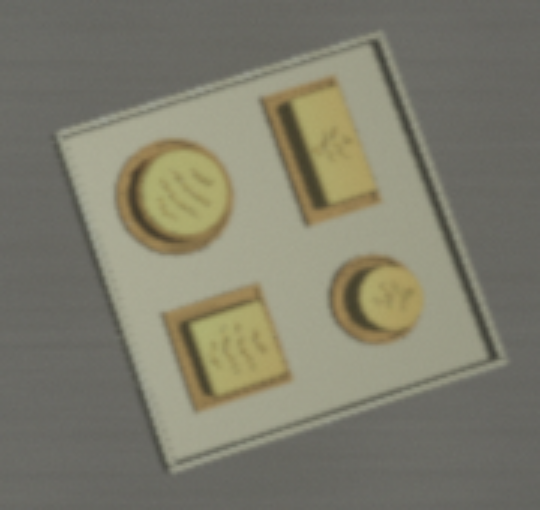

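View pics/scene2.png

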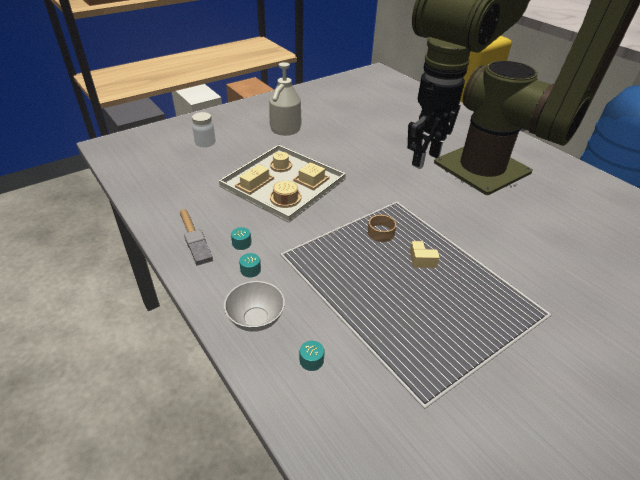

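All four sit flat in their own nests (set-down height 8.2 mm, floor 8 mm). The hoop (228,382) and the cut square (255,423) still lie where they were.

```bash
python3 -c "
from workcell import bot
print(bot.sign_off())"
```

```text
the job is handed in; nothing more can be done
None
```

The banded round, small drum, square and brick are set down flat in their own nests, the hoop, cut square and turquoise drums were left alone, and the job was handed in at about 51 s.

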